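Index the centrifuge rotor

TASK

The centrifuge's rotor carries three buckets and one empty place. Push on an arm of the rotor with one finger and turn it gently and slowly, never spinning it, until the empty place stands squarely at the front of the machine, in line with the latch plate, ready for the fourth bucket to be hung; leave the rotor standing still there. Push only on the arms, not on the hanging buckets, and leave the spare bucket, the tubes and everything else on the bench where they are.

Things in the scene. Friction and masses are not known exactly. Their poses are not given: they have to be found in the camera images.
- centrifuge: White bench-top centrifuge, fixed, 430 mm deep (own x), 366 wide. Origin: centre of its footprint on the bench, z up. Its front (control panel; small steel latch plate in the middle of the deck's front edge) looks along its own -x, about world -y (the robot's right), turned up to 0.2 rad either way. Deck 205 mm above the bench; the bowl's rubber lip 209.
- lid_edge (a point): Middle of the inner lower edge of the open lid, on the deck at the back of the centrifuge, 203 mm behind the rotor axis. From here the lid stands up nearly upright (leaning 0.12 rad back) to 610 mm above the bench, 366 mm wide: keep gripper and arm in front of it.
- rotor (a joint): Angle of the four-place swing-out rotor about the vertical bowl axis, rad: 0 with the empty place exactly at the front, growing anticlockwise seen from above, no stops. In the centrifuge frame the empty place lies from the axis in direction (-cos q, -sin q). Starts at 0.7 to 5.58. Slight friction (about 1 N at the cheeks); it stops within a few degrees when the push ends.
- rotor_hub (a point): Top of the rotor's lock nut (34 mm across) on the rotor axis, 197 mm above the bench. The round hub below is 80 mm across, its top 184 mm above the bench. The rotor sits in a round black bowl, 310 mm across, floor 57 mm above the bench, axis at (-25, 0) mm in the centrifuge frame.
- rotor_arm (a point): One of four equal aluminium arms, the next clockwise from the empty place: the middle of its outer end, 178 mm above the bench (arm top), 112 mm from the axis. The arms go out diagonally between the places; each is a bar 30 mm wide ending in a fork head. The head's flat cheeks, 10 mm thick, run along the neighbouring places, 44 to 108 mm from the axis; the head reaches 120 mm. All 28 mm tall, 150 to 178 mm above the bench.
- empty_place (a point): Middle of the rotor's one place without a bucket, a gap between two arms: 82 mm from the axis, 164 mm above the bench, midway between two flat cheeks, each with an open slot in its top for a bucket's stud. 72 mm clear between the cheeks, 115 from the hub out to the bowl wall. Below it is free to the bowl floor: a finger fits in and can push the arm to either side.
- loading_position (a point): The point, fixed on the centrifuge, where the empty place has to come: at the front of the bowl, on the line from the rotor axis to the latch plate, 82 mm from the axis, 164 mm above the bench.
- bucket_left: Round steel swing bucket with three white tube caps on top, hanging on the rotor a quarter turn anticlockwise from the empty place, seen from above. 53 mm across, 82 mm tall; two studs hang it in slots of the arms; origin on the stud axis, 82 mm from the rotor axis, 164 mm above the bench; its rim is 178 mm, the caps 189 mm above the bench. It swings freely outwards on them. Turns with the rotor; not to be pushed.
- bucket_right: Round steel swing bucket with three white tube caps on top, hanging on the rotor a quarter turn clockwise from the empty place, seen from above. 53 mm across, 82 mm tall; two studs hang it in slots of the arms; origin on the stud axis, 82 mm from the rotor axis, 164 mm above the bench; its rim is 178 mm, the caps 189 mm above the bench. It swings freely outwards on them. Turns with the rotor; not to be pushed.
- bucket_opposite: Round steel swing bucket with three white tube caps on top, hanging on the rotor opposite the empty place. 53 mm across, 82 mm tall; two studs hang it in slots of the arms; origin on the stud axis, 82 mm from the rotor axis, 164 mm above the bench; its rim is 178 mm, the caps 189 mm above the bench. It swings freely outwards on them. Turns with the rotor; not to be pushed.
- spare_bucket: The fourth bucket, same steel bucket with no tubes, 53 mm across (90 over its studs), 82 mm tall, standing loose on the bench before the centrifuge. Origin: centre of its foot. Leave alone.
- tube_rack: Blue tube rack, 88 x 226 mm (long side along its own y), 52 mm tall, loose on the bench before the centrifuge. Origin: centre of its underside. Leave alone.
- tube_a: Capped tube, 17 mm across, 94 mm long, upright in the rack, its foot (origin) 8 mm above the bench, cap top at 102 mm. Leave alone.
- tube_b: A tube like tube_a, in the rack. Leave alone.
- tube_c: A tube like tube_a, in the rack. Leave alone.
- reagent_bottle: Amber bottle, 72 mm across, 165 mm tall, loose on the bench before the centrifuge. Origin: centre of its foot. Leave alone.
- tip_box: Box of pipette tips, 122 x 87 x 70 mm, loose on the bench to the robot's left, behind the centrifuge. Origin: centre of its underside. Leave alone.
- pipette: Grey pipette, 240 mm long, lying along its own x on the bench to the robot's right. Origin: on the bench below its middle. Leave alone.

How it is judged:
By the outcome, as a careful person would: the job done as asked, in the order asked, and still so for the second after the job is handed in, with the robot touching nothing.
It also fails if it takes over 64 s, if anything falls off the work surface, if the arm or the gripper's body presses on something with over 40 N, if the wrist force passes 120 N, or if a joint passes its speed limit or range.

ROBOT

A 6-joint arm with a two-finger parallel gripper is mounted at the origin on the work surface. World frame = base frame: x ahead of the robot, y to its left, z up, the work surface at z = 0. Lengths are in mm, angles in rad, forces in N, time in s.
With the tool pointing down it reaches from about 325 to 850 mm from the base axis. Payload 15.5 kg.
Tool frame: the origin (TCP) lies on the mounting face of the last link; the fingertips stand 191 mm ahead of it and the grasp point (between the pads) lies 172 mm ahead of it; z points along the fingers, y is the line along which they close (so a half turn about z gives the same grasp; the last joint's range is limited). The gripper opens to 91 mm and grips with 3 to 60 N. Pads are 32 mm wide; open, the fingers measure 118 mm over their backs; the gripper's body (76 mm by 178 mm) begins 60 mm behind the grasp point.
Start: joints at [1.119, 0.494, 1.345, -0, 1.302, -0.096], TCP at [218.294, 585.641, 404.715] pointing down, gripper open.
Joint ranges: [-2.91, 2.91], [-0.82, 2.16], [0.22, 2.67], [-1.22, 4.37], [0.12, 2.79], [-3.08, 3.08]. Speed limits (rad/s): [1.89, 1.89, 2.57, 3.01, 3.01, 3.01].

INTERFACE

Orientations are given as a unit quaternion [x, y, z, w].
In Python, from plant import arm, viewer gives the robot as it stands. The module is installed in compiled form; this text tells all that it offers.
- The arm moves only by the tool apply_moves, never from a script. Its argument "targets" is text: rows parted by semicolons, each of 4 numbers parted by spaces: the shift along the tool's x, y, z in cm, then the turn about the tool's z in degrees. A call has 1 to 12 rows; each row shifts and turns the commanded pose from where the row before left it, along the tool's axes as they then stand; what a row does not reach is not made up. A row lasts 1/12 s, in which the tool goes at most 41.7 mm and 7.16 degrees, less where a joint would pass 70% of its speed; a pose out of reach is approached as far as the arm can. A call with a gripper value outside its range is refused whole. "claw" is the opening in per cent of the stroke, from 0 (shut) to 100 (fully open), set as the call begins (left out, the last holds). The fingers move at their own pace and stop on an object; the grip force is fixed at half the most. Time passes only in rows, so rows that do not move let the fingers close. It gives the time, the measured TCP pose, the force, the opening and the grip force at its end, in the units of the state.
- arm.state(): the state, without advancing time (a new reading comes with each control period).
- viewer.grab_frame(name): name is "side" or "top" or "wrist"; returns a dict with "pixels" (400x640x3 uint8, blue, green, red), "range_z" (400x640 float32, mm along the optical axis (not along the pixel's ray), 0 where there is no reading), "camera_matrix" (3x3 intrinsics, pixels), "rvec" (rotation vector, rad) and "tvec" (3), from world to camera coordinates, as OpenCV has them; the wrist camera has in their place "hand_eye" (4x4, takes a point from camera to tool coordinates, whose origin is the TCP and whose axes are the flange's). Camera axes: x right, y down, z forward; pixel columns grow to the right and rows downward; lengths in mm; the calibration is good to about 2 mm. A picture is of the moment at which its call begins: read the wrist's pose just before it.
- arm.job_done(): hands the job in; it is judged then, once.
The state is a dict: "t": time; "qpos": joint angles; "joint_velocities": joint speeds; "tau": joint torques, N m; "eef_pos": TCP position; "tool_rot": TCP orientation; "contact_force": force on the tool from outside, world axes, zero at the start; "moment": the same for the moment, N m; "grip_width": opening from 0.0 (shut) to 1.0 (fully open); "finger_force": force on a finger pad.
Only numpy, scipy, OpenCV 4.12 (cv2) and the standard library are available. Lean on these libraries where they do the work, as an engineer would, in place of code of your own. Each camera call takes 0.05 s, during which the arm holds its last target. There are 200 camera calls.

## Working session

There is one attempt and no reset: what is moved stays moved. The work goes in short steps, Python scripts to look and compute and a tool call to move; the robot and the scene stay as the last step left them, time stands still between calls to the robot, and variables do not carry over. Pictures are saved under pics/ and viewed, at most 10 in all, crops included, and the job is handed in when it is done.

Besides the shell and the picture viewer there is one more tool, called after "Emit:" as name(argument=value, ...) on one line, values as JSON. apply_moves: Moves the arm, as the interface text tells. Its arguments: {"type":"object","properties":{"targets":{"type":"string"},"claw":{"type":"number"}},"required":["targets"]}

```bash
mkdir -p pics; cat > h.py <<'E'
import numpy as np, cv2, json
from plant import arm, viewer
from scipy.spatial.transform import Rotation as R
def grab(n):
    s=arm.state(); f=viewer.grab_frame(n)
    K=np.array(f["camera_matrix"])
    if n=="wrist":
        T=np.eye(4);T[:3,:3]=R.from_quat(s["tool_rot"]).as_matrix();T[:3,3]=s["eef_pos"]
        C=T@np.array(f["hand_eye"])
    else:
        M=np.eye(4);M[:3,:3]=R.from_rotvec(np.ravel(f["rvec"])).as_matrix();M[:3,3]=np.ravel(f["tvec"]);C=np.linalg.inv(M)
    return f,K,C
def cloud(f,K,C):
    z=f["range_z"];v,u=np.mgrid[:400,:640]
    P=np.stack([(u-K[0,2])/K[0,0]*z,(v-K[1,2])/K[1,1]*z,z],-1)
    P=P@C[:3,:3].T+C[:3,3];P[z==0]=np.nan
    return P
def plane(uv,z,K,C):
    d=C[:3,:3]@np.linalg.inv(K)@np.array([uv[0],uv[1],1.]);return C[:3,3]+d*(z-C[2,3])/d[2]
def proj(p,K,C):
    q=np.linalg.inv(C)@np.append(p,1);q=K@q[:3];return q[:2]/q[2]
E
python3 - <<'E'
from h import *
for n in("top","side"):
    f,K,C=grab(n);cv2.imwrite(f"pics/{n}0.png",f["pixels"]);np.savez(f"{n}0.npz",px=f["pixels"],K=K,C=C,P=cloud(f,K,C))
    print(n,C[:3,3],K[0,0])
s=arm.state();print(s)
E
```

```text
top [ 293.36782712  -49.33363241 1556.06718123] 431.4754673633699
side [ 393.93160314 -836.80945622  909.37532006] 367.61135906758454
{'t': 0.1, 'qpos': array([ 1.11850623e+00,  4.94144403e-01,  1.34606634e+00, -3.52537155e-05,
        1.30250407e+00, -9.55104707e-02]), 'joint_velocities': array([-0.0004807 , -0.00176653, -0.00268487, -0.00028798, -0.00043541,
        0.00019548]), 'tau': array([ 2.77726809e-03, -8.80230403e+01, -3.82543516e+01,  7.06740213e-02,
        4.80729458e-02, -4.05248784e-06]), 'eef_pos': array([218.2371416 , 585.51962623, 404.18420996]), 'tool_rot': array([ 1.77440535e-01,  9.84131364e-01, -5.44761153e-04, -1.35405403e-04]), 'contact_force': array([ 0.45896081,  0.19521238, -0.76624255]), 'moment': array([-0.03407018,  0.0261089 ,  0.02038793]), 'finger_force': 0.0, 'grip_width': 1.0017288941961566}
```

View pics/top0.png

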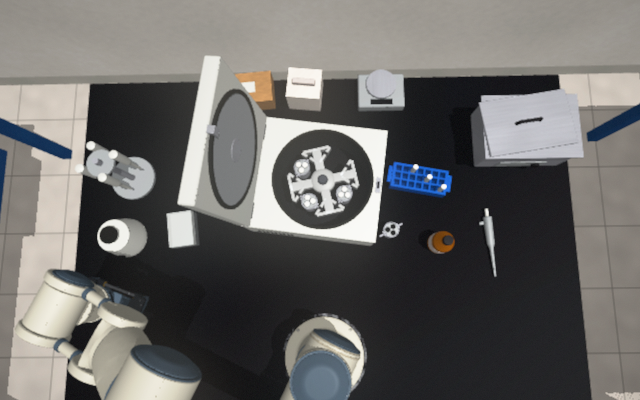

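View pics/side0.png

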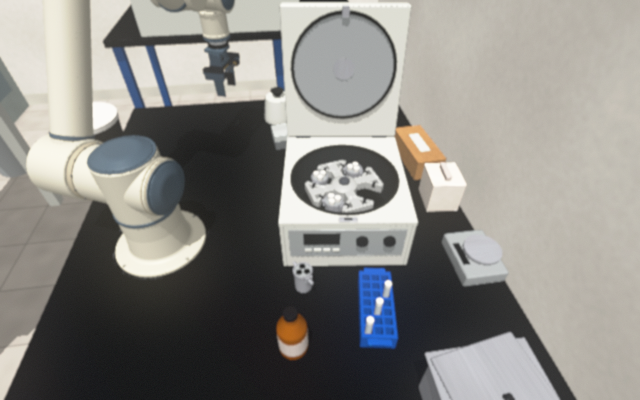

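The top view shows the rotor hub at about (322,180), with buckets at (302,167), (310,202) and (345,193). The empty place is at the upper right, about (337,158), and the latch plate at (378,184). The side view agrees. Next I'll measure these points.

```bash
python3 - <<'E'
from h import *
d=np.load("top0.npz");px,K,C,P=d["px"],d["K"],d["C"],d["P"]
hsv=cv2.cvtColor(px,cv2.COLOR_BGR2HSV)
Z=P[...,2]
# deck
m=(abs(Z-205)<8)&(hsv[...,2]>180)&(hsv[...,1]<40)
m[:100]=0;m[260:]=0;m[:,:240]=0;m[:,400:]=0
c=max(cv2.findContours(m.astype(np.uint8),0,2)[0],key=cv2.contourArea)
r=cv2.minAreaRect(c);b=cv2.boxPoints(r)
print("deck px",b.tolist());print("deck corners",[plane(x,205,K,C).round(1).tolist() for x in b])
# bowl: dark blob inside
roi=np.zeros((400,640),np.uint8);cv2.fillPoly(roi,[cv2.convexHull(c)],1)
k=((hsv[...,2]<70)&(roi>0)).astype(np.uint8)
cc=max(cv2.findContours(k,0,2)[0],key=cv2.contourArea)
e=cv2.fitEllipse(cv2.convexHull(cc));print("bowl",e,plane(e[0],207,K,C))
cv2.imwrite("pics/z.png",cv2.resize(px[115:250,240:400],None,fx=5,fy=4.4 if 0 else 4.4*1.0,interpolation=cv2.INTER_CUBIC))
E
```

```text
deck px [[248.74159240722656, 227.23941040039062], [261.6219177246094, 115.6102066040039], [387.3328857421875, 130.11532592773438], [374.4525451660156, 241.74453735351562]]
deck corners [[429.5, 227.2, 205.0], [796.9, 191.1, 205.0], [739.7, -219.2, 205.0], [378.7, -167.1, 205.0]]
bowl ((322.7882385253906, 179.0877227783203), (97.24456024169922, 99.22157287597656), 63.47282028198242) [580.26584515  -7.9723141  207.        ]
```

View pics/z.png

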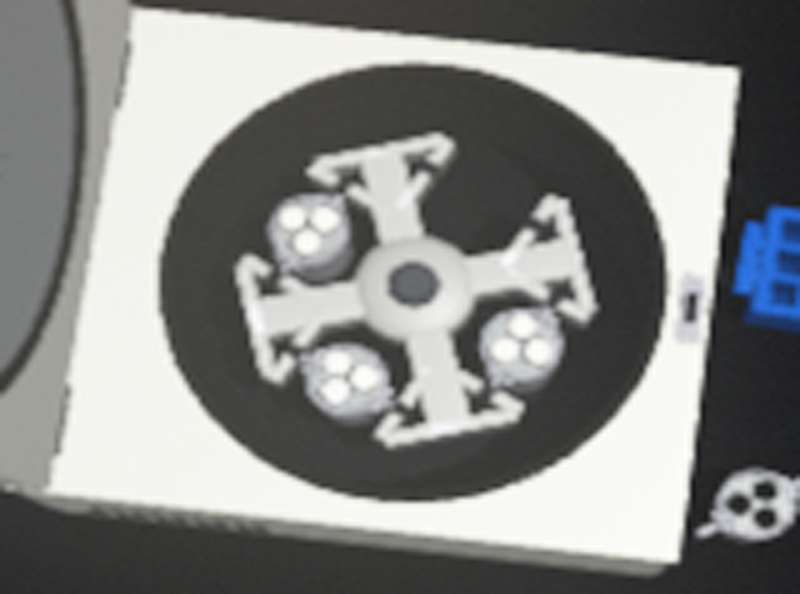

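The enlarged crop shows the hub nut, the latch plate, the caps and the arms clearly. The empty place is between the upper arm and the right-hand arm, so the rotor has to turn clockwise.

```bash
python3 - <<'E'
from h import *
d=np.load("top0.npz");px,K,C,P=d["px"],d["K"],d["C"],d["P"]
full=lambda a:(240+a[0]/5-.4,115+a[1]/4.4-.4)
hub=plane(full((411,284)),197,K,C);lat=plane(full((690,308)),205,K,C)
print("hub",hub,"latch",lat,np.linalg.norm(lat-hub))
v=lat-hub;print("front dir by latch",np.degrees(np.arctan2(v[1],v[0])))
an=[]
for n,p,o in(("left",(308,228),90),("opp",(343,375),180),("right",(521,341),-90)):
    b=plane(full(p),189,K,C)-hub;a=np.degrees(np.arctan2(b[1],b[0]));print(n,np.hypot(*b[:2]),a-o)
for p in((437,145),(555,205),(590,312),(507,410),(390,435),(273,370),(248,268),(320,165)):
    b=plane(full(p),178,K,C)-hub;print("head",np.hypot(*b[:2]).round(1),np.degrees(np.arctan2(b[1],b[0])).round(1))
f=viewer.grab_frame("wrist");print(np.array(f["hand_eye"]).round(3))
# deck edges fit via side depth/top: right (front) edge and lid
for n in("top","side"):
    P=np.load(f"{n}0.npz")["P"].reshape(-1,3)
    L=P[(P[:,2]>260)&(P[:,2]<600)&(P[:,0]>350)&(P[:,0]<850)&(P[:,1]>120)&(P[:,1]<350)]
    if len(L):print(n,"lid",len(L),np.nanpercentile(L,[1,50,99],axis=0).round().tolist())
E
```

```text
hub [582.25437552  -4.48314766 197.        ] latch [ 559.94999411 -182.2746282   205.        ] 179.36358600305627
front dir by latch -97.15054103424663
left 80.7089838191011 -33.95711804065306
opp 79.21633719185016 -34.293625026342
right 81.75175897450082 -30.910742608269928
head 111.6 -9.1
head 113.3 -56.5
head 117.1 -99.3
head 109.4 -146.5
head 109.7 172.0
head 108.4 123.1
head 108.7 80.5
head 113.2 31.9
[[-1.0000e-03 -9.7000e-01 -2.4400e-01  6.9009e+01]
 [ 1.0000e+00 -1.0000e-03 -1.0000e-03  1.4620e+00]
 [ 1.0000e-03 -2.4400e-01  9.7000e-01  2.0772e+01]
 [ 0.0000e+00  0.0000e+00  0.0000e+00  1.0000e+00]]
top lid 6952 [[438.0, 188.0, 268.0], [600.0, 227.0, 477.0], [792.0, 286.0, 599.0]]
side lid 13897 [[441.0, 184.0, 264.0], [615.0, 221.0, 455.0], [794.0, 263.0, 598.0]]
```

Emit:
apply_moves(targets="0 0 -0.8 -7; 0 0 -0.8 -7; 0 0 -0.8 -7; 0 0 -0.8 -7; 0 0 -0.8 -7; 0 0 -0.8 -7; 0 0 -0.8 -7; 2.6 -2.2 0 0; 2.6 -2.2 0 0; 2.6 -2.2 0 0; 2.6 -2.2 0 0; 2.6 -2.2 0 0", claw=0)

```text
t: 1.15
eef_pos: [156.0, 425.3, 460.4]
tool_rot: [-0.247, 0.969, -0.0, -0.0]
contact_force: [0.5, 0.1, 0.5]
grip_width: 0.153
finger_force: 0.0
```

Emit:
apply_moves(targets="2.6 -2.2 0 0; 2.6 -2.2 0 0; 2.6 -2.2 0 0; -1.35 -2.73 0 0; -1.35 -2.73 0 0; -1.35 -2.73 0 0; -1.35 -2.73 0 0; -1.35 -2.73 0 0; -1.35 -2.73 0 0; 0.15 -3.05 0 0; 0.15 -3.05 0 0; 0.15 -3.05 0 0")

```text
t: 2.15
eef_pos: [309.3, 142.5, 460.7]
tool_rot: [-0.247, 0.969, 0.0, -0.0]
contact_force: [0.5, 0.4, -0.1]
grip_width: 0.004
finger_force: 0.0
```

Emit:
apply_moves(targets="0.15 -3.05 0 0; 0.15 -3.05 0 0; 0.15 -3.05 0 0; 0 0 0 6.9; 0 0 0 6.9; 0 0 0 6.9; 0 0 0 6.9; 0 0 0 6.9; 0 0 0 6.9; 0 0 0 6.9; 0 0 0 6.9; 0 0 0 6.6")

```text
t: 3.15
eef_pos: [348.6, 61.4, 460.7]
tool_rot: [0.289, 0.957, -0.0, -0.0]
contact_force: [1.2, -0.6, 0.8]
grip_width: 0.009
finger_force: 0.0
```

Emit:
apply_moves(targets="-3.48 0.81 0 0; -3.48 0.81 0 0; -3.48 0.81 0 0; -3.48 0.81 0 0; -3.48 0.81 0 0; -3.48 0.81 0 0; -3.48 0.81 0 0; -3.48 0.81 0 0; -3.48 0.81 0 0; 0 0 0 0; 0 0 0 0")

```text
t: 4.07
eef_pos: [651.8, -50.0, 459.5]
tool_rot: [0.286, 0.958, -0.0, -0.001]
contact_force: [-0.5, -0.4, 0.2]
grip_width: -0.0
finger_force: 0.0
```

```bash
python3 - <<'E'
from h import *
s=arm.state();print(s["eef_pos"],s["tool_rot"],s["qpos"])
f,K,C=grab("wrist");px=f["pixels"].copy()
cv2.imwrite("pics/w0.png",px);np.savez("w0.npz",px=px,K=K,C=C,P=cloud(f,K,C))
print(proj([581.5,-6,197],K,C),proj([560,-182,205],K,C),proj([650,-51,164],K,C))
E
```

```text
[651.77338098 -49.96886294 459.45742295] [ 2.86422319e-01  9.58103263e-01 -7.78637225e-05 -6.22188782e-04] [-1.67817827e-01  4.93447921e-01  1.19141340e+00 -2.30304920e-06
  1.45798541e+00 -1.15763255e+00]
[315.22054163  86.6995893 ] [ 82.67526842 206.85452103] [316.19393394 196.84463025]
```

View pics/w0.png

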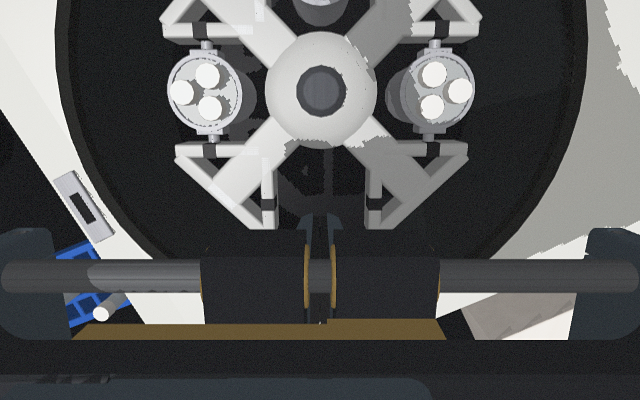

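The wrist view shows the nut at (321,91), the latch plate at (82,204), and the side buckets at (208,91) and (433,91). The finger is centred in the gap between the cheeks, at columns 270 and 370.

```bash
python3 - <<'E'
from h import *
d=np.load("w0.npz");K,C=d["K"],d["C"]
hub=plane((321,91),197,K,C);lat=plane((82,203.5),205,K,C)
ang=lambda v:np.degrees(np.arctan2(v[1],v[0]))
print(hub,lat,np.linalg.norm(lat-hub),ang(lat-hub))
L=plane((432.5,91),189,K,C);Rr=plane((208,91.5),189,K,C)
# bottom(cheek top z178) inner edges
for n,p in(("L",L),("R",Rr)):print(n,np.hypot(*(p-hub)[:2]),ang(p-hub))
print("perp",ang(L-Rr)-90)
for p in((366,160),(366,227),(276,160),(276,227)):
    v=plane(p,178,K,C)-hub;print(np.hypot(*v[:2]).round(1),ang(v).round(1))
E
```

```text
[585.80478607  -4.3362767  197.        ] [ 557.97841942 -180.76057761  205.        ] 178.78434112282744 -98.96308822063627
L 75.01984504961942 56.89872048924525
R 76.09370859096889 -123.40222487359952
perp -33.25282150392407
58.2 1.4
105.7 -14.1
58.1 -68.0
105.6 -52.5
```

Emit:
apply_moves(targets="0 0 2 0; 0 0 2 0; 0 0 2 0; 0 0 1.5 0; 0 0 1.5 0; 0 0 1.2 0; 0 0 1.2 0; 0 0 0 0; 0 0 0 0")

```text
t: 4.87
eef_pos: [650.2, -49.0, 346.8]
tool_rot: [0.286, 0.958, -0.0, -0.0]
contact_force: [0.5, -0.1, 0.1]
grip_width: 0.008
finger_force: 0.0
```

Emit:
apply_moves(targets="0 -0.25 0 0; 0 -0.25 0 0; 0 -0.25 0 0; 0 -0.25 0 0; 0 -0.25 0 0; 0 -0.25 0 0; 0 -0.2 0 0; 0 -0.2 0 0; 0 -0.15 0 0; 0 -0.15 0 0; 0 -0.15 0 0; 0 0 0 0")

```text
t: 5.87
eef_pos: [637.7, -69.2, 346.7]
tool_rot: [0.286, 0.958, -0.0, -0.0]
contact_force: [0.6, -0.2, -0.1]
grip_width: 0.002
finger_force: 0.0
```

```bash
python3 - <<'E'
from h import *
s=arm.state();print(s["eef_pos"],s["tool_rot"],s["contact_force"])
f,K,C=grab("wrist");px=f["pixels"].copy()
cv2.imwrite("pics/w1.png",px);np.savez("w1.npz",px=px,K=K,C=C)
E
```

```text
[637.66510446 -69.15870123 346.69316582] [ 2.86111772e-01  9.58196248e-01 -3.43442710e-05 -4.62596084e-05] [ 0.6457613  -0.21065743 -0.05384647]
```

View pics/w1.png

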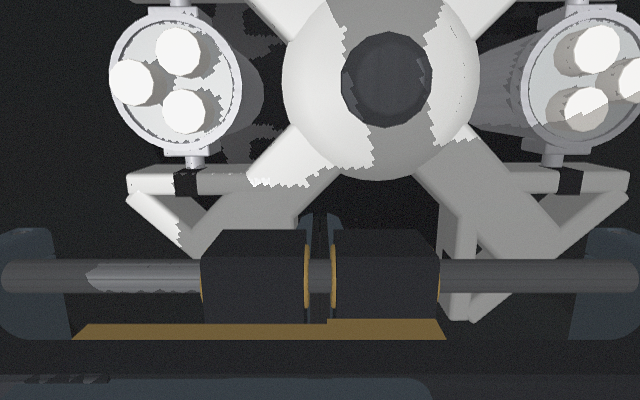

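The nut is at (387,80) and the finger is right beside the left-hand cheek, so I'll start the slow orbit.

Emit:
apply_moves(targets="0.04 -0.14 0 1; 0.04 -0.14 0 1; 0.04 -0.14 0 1; 0.04 -0.14 0 1; 0.04 -0.14 0 1; 0.04 -0.14 0 1; 0.04 -0.14 0 1; 0.04 -0.14 0 1; 0.04 -0.14 0 1; 0.04 -0.14 0 1; 0.04 -0.14 0 1; 0.04 -0.14 0 1")

```text
t: 6.92
eef_pos: [623.4, -79.1, 346.7]
tool_rot: [0.385, 0.923, 0.0, -0.0]
contact_force: [0.6, 1.6, 0.1]
grip_width: 0.003
finger_force: 0.5
```

```bash
cat > m.py <<'E'
from h import *
import sys
s=arm.state();print(s["eef_pos"].round(1),np.degrees(2*np.arctan2(s["tool_rot"][1],s["tool_rot"][0])).round(2)-180,s["contact_force"].round(1))
f,K,C=grab("wrist");px=f["pixels"]
hsv=cv2.cvtColor(px,cv2.COLOR_BGR2HSV);m=((hsv[...,2]>225)&(hsv[...,1]<25)).astype(np.uint8);m[215:]=0
m=cv2.morphologyEx(m,cv2.MORPH_OPEN,np.ones((5,5)))
hub=np.array([584.,-4.5,0])
for c in cv2.findContours(m,0,2)[0]:
    a=cv2.contourArea(c);(x,y),r=cv2.minEnclosingCircle(c)
    if 200<a and a>.7*3.14*r*r and y-r>1:
        p=plane((x,y),189,K,C);v=p-hub;print((round(x),round(y)),p.round(1)[:2],np.hypot(*v[:2]).round(1),np.degrees(np.arctan2(v[1],v[0])).round(1))
g=((hsv[...,2]<95)&(hsv[...,2]>25)).astype(np.uint8);g[200:]=0
g=cv2.morphologyEx(g,cv2.MORPH_OPEN,np.ones((9,9)))
for c in cv2.findContours(g,0,2)[0]:
    a=cv2.contourArea(c);(x,y),r=cv2.minEnclosingCircle(c)
    if 25<r<60 and a>.8*3.14*r*r: print("nut",(x,y),r,plane((x,y),197,K,C))
E
python3 m.py
```

```text
[623.4 -79.1 346.7] -45.34 [0.6 1.6 0.1]
(128, 84) [519.1 -72.1] 93.7 -133.8
(177, 50) [524.7 -50.7] 75.1 -142.1
```

Emit:
apply_moves(targets="0.04 -0.14 0 1; 0.04 -0.14 0 1; 0.04 -0.14 0 1; 0.04 -0.14 0 1; 0.04 -0.14 0 1; 0.04 -0.14 0 1; 0.04 -0.14 0 1; 0.04 -0.14 0 1; 0.04 -0.14 0 1; 0.04 -0.14 0 1; 0.04 -0.14 0 1; 0.04 -0.14 0 1")

```text
t: 7.97
eef_pos: [607.4, -86.0, 346.7]
tool_rot: [0.48, 0.877, -0.0, -0.0]
contact_force: [0.7, 1.1, 0.2]
grip_width: 0.003
finger_force: 0.5
```

Emit:
apply_moves(targets="0.04 -0.14 0 1; 0.04 -0.14 0 1; 0.04 -0.14 0 1; 0.04 -0.14 0 1; 0.04 -0.14 0 1; 0.04 -0.14 0 1; 0.04 -0.14 0 1; 0.04 -0.14 0 1; 0.04 -0.14 0 1; 0.04 -0.14 0 1; 0.04 -0.14 0 1; 0.04 -0.14 0 1")

```text
t: 8.97
eef_pos: [590.3, -89.4, 346.8]
tool_rot: [0.569, 0.822, 0.0, 0.0]
contact_force: [0.4, 1.3, -1.1]
grip_width: 0.001
finger_force: 0.5
```

```bash
python3 m.py; python3 -c "
from h import *
f,K,C=grab('wrist');cv2.imwrite('pics/w2.png',f['pixels']);np.savez('w2.npz',K=K,C=C)"
```

```text
[590.3 -89.4 346.8] -69.34 [ 0.4  1.3 -1.1]
```

View pics/w2.png

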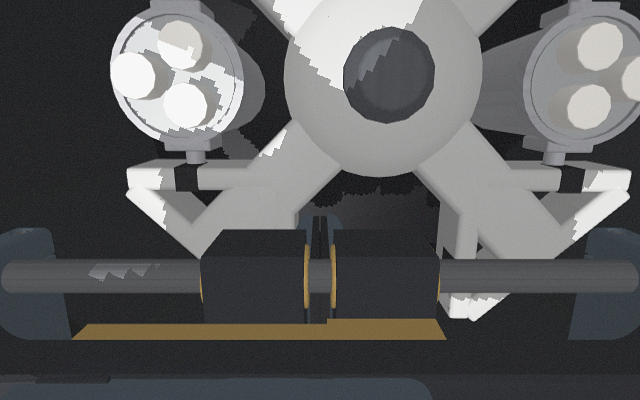

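The tool is still square with the rotor, and the nut is at (389,75). I'll keep going to about -93°, then back off and measure.

Emit:
apply_moves(targets="0.04 -0.14 0 1; 0.04 -0.14 0 1; 0.04 -0.14 0 1; 0.04 -0.14 0 1; 0.04 -0.14 0 1; 0.04 -0.14 0 1; 0.04 -0.14 0 1; 0.04 -0.14 0 1; 0.04 -0.14 0 1; 0.04 -0.14 0 1; 0.04 -0.14 0 1; 0.04 -0.14 0 1")

```text
t: 10.07
eef_pos: [572.8, -89.1, 346.7]
tool_rot: [0.652, 0.758, 0.0, 0.0]
contact_force: [1.6, 1.7, 0.3]
grip_width: 0.005
finger_force: 0.6
```

Emit:
apply_moves(targets="0.04 -0.14 0 1; 0.04 -0.14 0 1; 0.04 -0.14 0 1; 0.04 -0.14 0 1; 0.04 -0.14 0 1; 0.04 -0.14 0 1; 0.04 -0.14 0 1; 0.04 -0.14 0 1; 0.04 -0.14 0 1; 0.02 -0.07 0 0.5; 0.02 -0.07 0 0.5; 0.02 -0.07 0 0.5")

```text
t: 11.07
eef_pos: [558.0, -86.0, 346.7]
tool_rot: [0.718, 0.696, -0.0, 0.0]
contact_force: [0.8, 0.9, -0.1]
grip_width: 0.005
finger_force: 0.4
```

Emit:
apply_moves(targets="0 0 0 0; 0 0.3 0 0; 0 0.6 0 0; 0 0.7 0 0; 0 0.6 0 0; 0 0 -1.5 0; 0 0 -2 0; 0 0 -2.5 0; 0 0 -2.5 0; 0 0 -2.5 0; 0 0 0 0; 0 0 0 0")

```text
t: 12.07
eef_pos: [580.7, -86.7, 457.9]
tool_rot: [0.718, 0.696, 0.001, 0.001]
contact_force: [0.6, -0.6, -0.3]
grip_width: 0.008
finger_force: 0.0
```

```bash
python3 - <<'E'
from h import *
s=arm.state();print(s["eef_pos"].round(1),s["tool_rot"],s["contact_force"])
for n in("wrist","top"):
    f,K,C=grab(n);px=f["pixels"];np.savez(n+"3.npz",px=px,K=K,C=C)
    cv2.imwrite(f"pics/{n}3.png",px)
E
```

```text
[580.7 -86.7 457.9] [0.71771384 0.69633673 0.00072166 0.00121494] [ 0.57881099 -0.55589421 -0.269519  ]
```

View pics/wrist3.png

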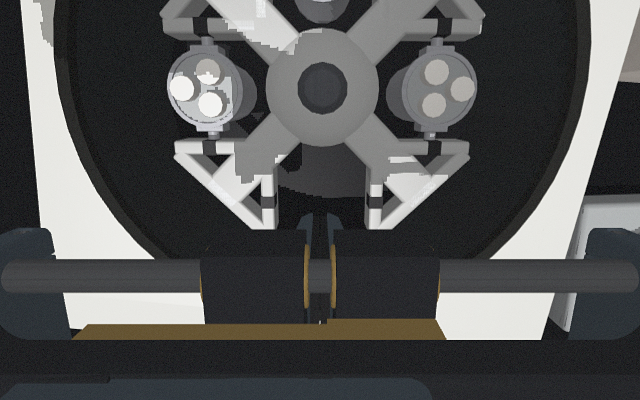

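The latch is hidden behind the gripper, but the rotor is square to the tool: cap centres at (200,88) and (445,88), nut at (322,88). I'll get the front direction from the deck's side edges in both views.

```bash
cat > edge.py <<'E'
from h import *
def edge(px,K,C,a,b,n=25,w=9,z=205):
    # sub-pixel strongest gradient across the line a-b
    g=cv2.cvtColor(px,cv2.COLOR_BGR2GRAY).astype(np.float32);a,b=np.float32(a),np.float32(b)
    t=(b-a)/np.linalg.norm(b-a);nn=np.float32([-t[1],t[0]]);o=np.arange(-w,w+.1,.25)
    Q=[]
    for s in np.linspace(0,1,n):
        p=a+s*(b-a);xy=p+o[:,None]*nn
        v=cv2.GaussianBlur(cv2.remap(g,xy[:,0].reshape(1,-1).astype(np.float32),xy[:,1].reshape(1,-1).astype(np.float32),1),(9,1),0)[0]
        Q.append(plane(xy[np.argmax(abs(np.gradient(v)))],z,K,C)[:2])
    Q=np.float32(Q);vx,vy,x,y=cv2.fitLine(Q,cv2.DIST_HUBER,0,.01,.01).ravel()
    r=(Q-[x,y])@[-vy,vx]
    return np.degrees(np.arctan2(vy,vx)),r.std(),(x,y)
E
python3 - <<'E'
from edge import *
d=np.load("top0.npz");px,K,C=d["px"],d["K"],d["C"]
for a,b in(((270,117),(383,129.6)),((256,226.5),(370,240.8)),((386.5,136),(375.5,236))):print("top",edge(px,K,C,a,b,w=4))
d=np.load("wrist3.npz");px,K,C=d["px"],d["K"],d["C"]
for a,b in(((25,60),(39,200)),((568,270),(547,328)),((632,20),(600,190))):print("wr",edge(px,K,C,a,b))
d=np.load("w0.npz");px,K,C=d["px"],d["K"],d["C"]
for a,b in(((5,112),(62,215)),):print("w0",edge(px,K,C,a,b))
E
```

```text
top (np.float32(82.03973), np.float32(0.53329706), (np.float32(768.62335), np.float32(-13.808867)))
top (np.float32(82.09102), np.float32(0.44279626), (np.float32(396.12558), np.float32(-22.280394)))
top (np.float32(-7.9105043), np.float32(0.58610916), (np.float32(540.9777), np.float32(-193.33955)))
wr (np.float32(81.945015), np.float32(0.09741023), (np.float32(398.4645), np.float32(-23.834269)))
wr (np.float32(76.382645), np.float32(2.8535483), (np.float32(749.10376), np.float32(-159.11836)))
wr (np.float32(89.61673), np.float32(3.087512), (np.float32(770.3798), np.float32(-19.826656)))
w0 (np.float32(-7.8519115), np.float32(0.08873966), (np.float32(523.2233), np.float32(-187.22723)))
```

Every edge fit gives a front direction of -98.0°. Next is the rotor's present angle.

```bash
cat > rot.py <<'E'
from edge import *
def caps(px,K,C):
    hsv=cv2.cvtColor(px,cv2.COLOR_BGR2HSV)
    g=cv2.cvtColor(px,cv2.COLOR_BGR2GRAY)[:140]
    c=cv2.HoughCircles(cv2.medianBlur(g,3),cv2.HOUGH_GRADIENT,1.5,18,param1=120,param2=14,minRadius=10,maxRadius=15)[0]
    return [(x,y) for x,y,r in c if (165<x<245 or 400<x<478) and 55<y<120]
def report(px,K,C):
    c=np.array(caps(px,K,C));print(c.round().tolist())
    w=np.array([plane(p,189,K,C) for p in c]);l=c[:,0]<320
    v=w[~l].mean(0)-w[l].mean(0);print("caps",l.sum(),(~l).sum(),np.degrees(np.arctan2(v[1],v[0]))-90)
    # outer cheek top edges (far rim, z 178) of the two front arms' side bars
    for a,b in(((182,143),(262,143)),((378,143),(462,143))):
        e=edge(px,K,C,a,b,n=20,w=5,z=178);print("bar",e[0]-90 if e[0]>-45 else e[0]+90,e[1])
    for a,b in(((276,165),(276,205)),((366,165),(366,205))):
        e=edge(px,K,C,a,b,n=20,w=5,z=178);print("cheek",e[0],e[1])
E
python3 - <<'E'
from rot import *
for n in("w0","wrist3"):
    d=np.load(n+".npz");report(d["px"],d["K"],d["C"])
E
```

```text
[[181.0, 92.0], [208.0, 76.0], [431.0, 106.0], [461.0, 91.0], [209.0, 109.0], [433.0, 73.0], [455.0, 71.0], [190.0, 70.0], [413.0, 92.0], [226.0, 91.0]]
caps 5 5 -33.16445802154913
bar -33.94762 1.2890472
bar -33.812126 1.2268645
cheek -30.261974 1.8260545
cheek -29.54145 0.33357272
[[181.0, 88.0], [211.0, 104.0], [463.0, 89.0], [434.0, 104.0], [436.0, 73.0], [208.0, 73.0], [229.0, 89.0], [187.0, 68.0], [457.0, 70.0]]
caps 5 4 -91.71396958086322
bar -93.908676 0.9170985
bar -89.925476 1.4707757
cheek -86.83639 1.5647829
cheek 89.833984 1.5380177
```

Emit:
apply_moves(targets="0 0 2.5 0; 0 0 2.5 0; 0 0 2.5 0; 0 0 2 0; 0 0 1.5 0; 0 0 0 0; 0 -0.5 0 0; 0 -0.5 0 0; 0 -0.4 0 0; 0 -0.3 0 0; 0 -0.3 0 0; 0 -0.15 0 0")

```text
t: 13.17
eef_pos: [558.1, -86.0, 347.3]
tool_rot: [0.718, 0.696, 0.0, 0.0]
contact_force: [-1.0, -0.2, 0.5]
grip_width: 0.005
finger_force: 0.0
```

Emit:
apply_moves(targets="0 -0.05 0 0; 0.02 -0.07 0 0.5; 0.02 -0.07 0 0.5; 0.02 -0.07 0 0.5; 0.02 -0.07 0 0.5; 0.02 -0.07 0 0.5; 0.02 -0.07 0 0.5; 0.02 -0.07 0 0.5; 0.02 -0.07 0 0.5; 0.02 -0.07 0 0.5; 0.02 -0.07 0 0.5; 0.01 -0.035 0 0.25")

```text
t: 14.17
eef_pos: [550.8, -83.3, 346.7]
tool_rot: [0.749, 0.662, -0.0, -0.0]
contact_force: [-0.3, 0.5, -0.2]
grip_width: 0.007
finger_force: 0.4
```

Emit:
apply_moves(targets="0.01 -0.035 0 0.25; 0.01 -0.035 0 0.25; 0.01 -0.035 0 0.25; 0.01 -0.035 0 0.25; 0 0 0 0; 0 0 0 0; 0 0 0 0")

```text
t: 14.75
eef_pos: [549.5, -82.8, 346.7]
tool_rot: [0.755, 0.656, -0.0, -0.0]
contact_force: [-0.4, -0.3, 0.7]
grip_width: 0.004
finger_force: 0.0
```

Emit:
apply_moves(targets="0 0.3 0 0; 0 0.6 0 0; 0 0.7 0 0; 0 0.6 0 0; 0 0 -1.5 0; 0 0 -2 0; 0 0 -2.5 0; 0 0 -2.5 0; 0 0 -2.5 0; 0 0 0 0; 0 0 0 0")

```text
t: 15.67
eef_pos: [572.0, -85.9, 457.9]
tool_rot: [0.755, 0.656, 0.001, 0.001]
contact_force: [0.2, 0.3, -0.6]
grip_width: 0.004
finger_force: 0.0
```

```bash
python3 - <<'E'
from rot import *
s=arm.state();print(s["t"],s["eef_pos"].round(1),s["tool_rot"])
f,K,C=grab("wrist");px=f["pixels"];np.savez("w4.npz",px=px,K=K,C=C);report(px,K,C);cv2.imwrite("pics/w4.png",px)
print("edge",edge(px,K,C,(60,60),(52,200)))
E
```

```text
15.6667 [572.  -85.9 457.9] [0.75464124 0.65613604 0.0008138  0.0011964 ]
[[463.0, 88.0], [211.0, 104.0], [181.0, 89.0], [433.0, 104.0], [209.0, 71.0], [436.0, 71.0], [187.0, 68.0], [457.0, 68.0], [194.0, 112.0]]
caps 5 4 -96.72560612490966
bar -97.656715 1.1558012
bar -96.718925 0.9870856
cheek 85.87306 1.4112666
cheek 83.903046 1.7688178
edge (np.float32(67.27144), np.float32(2.8593774), (np.float32(409.68112), np.float32(-7.9307117)))
```

View pics/w4.png

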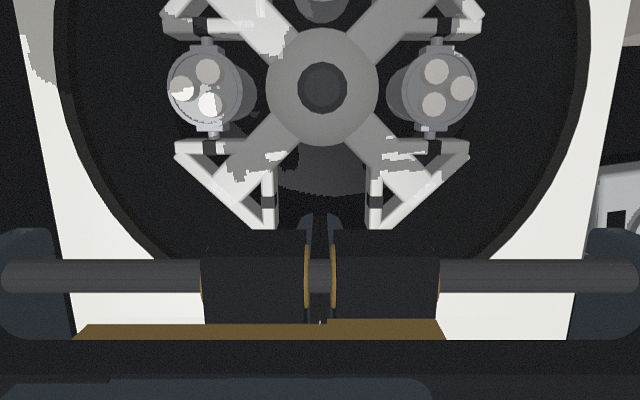

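The rotor is square to the tool, and the tool stands at -98.0°, the front direction. The deck edges are symmetric about the nut, which is at (322,88). I'll retract towards the robot and check from the top camera.

Emit:
apply_moves(targets="0 0 -2 0; 0 0 -2 0; 0 -3 0 0; 0 -3 0 0; 0 -3 0 0; 0 -3 0 0; 0 -3 0 0; 0 -3 0 0; 0 -2 0 0; 0 0 0 0; 0 0 0 0")

```text
t: 16.63
eef_pos: [372.8, -57.9, 496.2]
tool_rot: [0.755, 0.656, -0.0, -0.0]
contact_force: [-0.1, -0.2, -0.3]
grip_width: 0.006
finger_force: 0.0
```

```bash
python3 - <<'E'
from h import *
s=arm.state();print(s["t"],s["eef_pos"].round(1),s["contact_force"].round(1))
f,K,C=grab("top");px=f["pixels"];np.savez("t5.npz",px=px,K=K,C=C)
cv2.imwrite("pics/t5.png",cv2.resize(px[115:250,240:400],None,fx=5,fy=4.4,interpolation=cv2.INTER_CUBIC))
E
```

```text
16.6333 [372.8 -57.9 496.2] [-0.1 -0.2 -0.3]
```

View pics/t5.png

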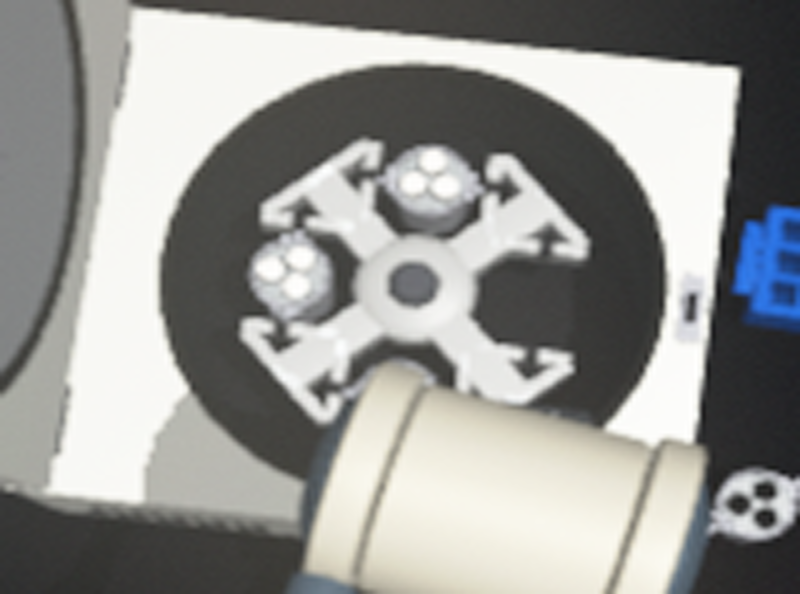

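The empty place now faces the latch plate. The left bucket's caps are at (431,174), the opposite bucket's at (289,271), and the fork tips at (583,248) and (568,366). Now to get those as angles.

```bash
python3 - <<'E'
from h import *
d=np.load("t5.npz");K,C=d["K"],d["C"]
full=lambda a:(240+a[0]/5-.4,115+a[1]/4.4-.4)
hub=plane(full((411,284)),197,K,C)
for n,p,o,z in(("left",(431,174),90,189),("opp",(289,271),180,189),("tipA",(583,248),0,178),("tipB",(568,366),0,178),("tipC",(375,150),90,178),("tipD",(493,163),90,178),("tipE",(250,328),180,178),("tipF",(270,213),180,178)):
    b=plane(full(p),z,K,C)-hub;a=np.degrees(np.arctan2(b[1],b[0]));print(n,np.hypot(*b[:2]).round(1),((a-o)+180)%360-180)
E
```

```text
left 85.9 -99.105327713369
opp 80.4 -99.14016163360425
tipA 115.9 -75.24854250316541
tipB 116.5 -120.50469585942486
tipC 109.6 -77.65615637673389
tipD 110.0 -119.58347776335266
tipE 109.3 -75.43241376508384
tipF 110.4 -122.7373662802799
```

```bash
python3 -c "
from plant import arm
print(arm.job_done())"
```

```text
the job is handed in; nothing more can be done
None
```

I turned the rotor about 65° clockwise with one slow push on its arm, and the empty place now stands at the latch plate, within about 1° by the final camera check; the gripper is clear and the job was handed in at about 17 s.

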